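# Load the sample carrier under the reader's leaf spring

## Robot

A 7-joint arm with a two-finger parallel gripper is mounted at the origin on the work surface. World frame = base frame: x ahead of the robot, y to its left, z up, the work surface at z = 0. Lengths are in mm, angles in rad, forces in N, time in s.
With the tool pointing down it reaches from about 400 to 900 mm from the base axis. Payload 5.5 kg.
Tool frame: the origin (TCP) lies midway between the tips of the shut fingers; the grasp point (between the pads) lies 19 mm behind it; z points along the fingers, y is the line along which they close (so a half turn about z gives the same grasp; the last joint's range is limited). The gripper opens to 85 mm and grips with 20 to 120 N. Pads are 22 mm wide; open, the fingers measure 114 mm over their backs; the gripper's body (76 mm by 85 mm) begins 54 mm behind the grasp point. The pads swing forward as they close: fully open they stand 13 mm farther back than shut.
Start: joints at [1.589, 0.501, -0.427, 1.55, 0.221, 1.138, -0.21], TCP at [157.571, -630.612, 197.01] pointing down, gripper open.
Joint ranges: [-2.88, 2.88], [-0.31, 2.03], [-1.54, 1.56], [0.2, 2.42], [-1.41, 4.55], [0.19, 2.02], [-2.57, 2.57]. Speed limits (rad/s): [2.57, 2.57, 3.14, 3.14, 3.14, 3.14, 3.14].

## Interface

Orientations are given as a rotation vector (axis times angle).
In Python, from cell import manip gives the robot as it stands.
- The arm moves only by the shell command python3 -m crank 'ROWS'. ROWS is JSON, a list of rows, each an object with "claw": the opening, from -1 (shut) to 1 (fully open); "delta_pos": the shift along the tool's x, y, z in mm, a list of three; "turn": the turn about the tool's z in degrees. In form: [{"claw": claw, "delta_pos": [dx, dy, dz], "turn": turn}, ...]. A call has 1 to 5 rows; each row shifts and turns the commanded pose from where the row before left it, along the tool's axes as they then stand; what a row does not reach is not made up. A row lasts 1/10 s, in which the tool goes at most 50 mm and 8.59 degrees, less where a joint would pass 70% of its speed; a pose out of reach is approached as far as the arm can. A call with a gripper value outside its range is refused whole. The fingers move at their own pace and stop on an object; the grip force is fixed at half the most. Time passes only in rows, so rows that do not move let the fingers close. It gives the time, the measured TCP pose, the force, the opening and the grip force at its end, in the units of the state.
- manip.sense(): the state, without advancing time (a new reading comes with each control period).
- manip.read_camera(name): name is "scene" or "top" or "wrist"; returns a dict with "img" (384x512x3 uint8, red, green, blue), "depth" (384x512 float32, mm along the optical axis (not along the pixel's ray), 0 where there is no reading), "mtx" (3x3 intrinsics, pixels), "k1" (the pictures are not rectified: a ray, as slopes to the right and down, at radius r is drawn at 1 + k1 r^2 times it, then the intrinsics apply), "world_to_cam" (4x4, takes a point from world to camera coordinates). Camera axes: x right, y up, looking along -z (the intrinsics and any distortion apply to the point x, -y, -z); pixel columns grow to the right and rows downward; lengths in mm; the calibration is good to about 2 mm. A picture is of the moment at which its call begins.
- manip.sign_off(): hands the job in; it is judged then, once.
Trained networks look in a picture, given as the dict that the camera call returned (one of the last four; its "shot" number tells which), for a name from the list of things; names that differ only in an ending like _2 or _b are one class to them, and where a whole thing is asked for, a point or a joint stands for the part that bears it (a point fixed in the world has none). Each returns a list of dicts, best first, with "score" (0 to 1); they miss things now and then, are a little off and sometimes report something else, mostly with a low value. They report only what shows in the picture. A call takes as long as a camera call. They do not tell look-alikes from the thing itself.
- manip.look_for(picture, query): "at" ([x, y, z] in mm, in world coordinates, good to about 4 mm: the middle of the surface that is visible of it).
- manip.silhouettes(picture, query): "region" (384x512 bool, what is visible of it).
- manip.pinpoint(picture, query): "at" ([x, y, z] in mm, in world coordinates, good to about 4 mm: a listed point, or the origin of a listed thing).
The state is a dict: "time_s": time; "joint_pos": joint angles; "joint_velocities": joint speeds; "tau": joint torques, N m; "eef_pos": TCP position; "tcp_rot": TCP orientation; "force": force on the tool from outside, world axes, zero at the start; "wrist_torque": the same for the moment, N m; "width": opening from 0.0 (shut) to 1.0 (fully open); "grasp_force": force on a finger pad.
Only numpy, scipy, OpenCV 4.12 (cv2) and the standard library are available. Lean on these libraries where they do the work, as an engineer would, in place of code of your own. Each camera call takes 0.05 s, during which the arm holds its last target. There are 200 camera calls.

## Task

The blue sample carrier waits on the spring-loaded plate in the loading dock of the white bench reader. With the fingertips (the dark thumb pad behind its yellow rib is the place for them), press the carrier down hard and, keeping it pressed, slide it slowly forward so that its nose passes under the forked steel leaf spring, until it sits fully home against the end stop; then let go and move clear. Do not ram the carrier's nose against the leaf spring, do not lift the carrier, do not touch the leaf spring with the fingers, and leave everything else on the bench where it stands.

Things in the scene. Friction and masses are not known exactly. Their poses are not given: they have to be found in the camera images.
- dock: fixed loading dock; origin on the bench top (z = 0), x = loading direction, z up. In its frame (mm): channel 59 wide between aluminium guides (8 thick, tops z = 36, x = -145 to 72); its floor, the white lift plate, x = -140 to 66; end stop face x = 70; hinge posts, 70 high, at x = 75, y = +-40; white reader housing (130 x 220 x 75 high) from x = 105. Its place and yaw vary
- carrier: loose blue carrier 120 (x) x 56 x 18 (z) mm, about 150 g; origin: centre of its underside, x to its nose, along the channel. Lead-in ramp on the nose's top edge (x = 54 to 60, 3 mm deep). Yellow rib on top: x = -12 to -4, 9 high. Slick (friction 0.25). Starts with its top 48 mm above the bench, nose 10 to 30 mm short of the leaf tips. Home: origin at x = 10 mm in the dock frame, nose on the stop
- thumb (a point): point on the flat top of the carrier's dark thumb pad (x = -60 to -12 mm of the carrier), 30 mm behind the carrier's origin, 18 mm behind the rib's rear face, 18 mm above the carrier's underside
- stop (a point): centre line point of the end stop's face: dock frame x = 70 mm, y = 0, z = 30 mm
- nose (a point): midway between the lowest points of the leaf spring's two rolled steel tips (radius 3 mm, 12 mm wide, at y = +-20 mm); at rest at x = 20 mm, z = 36 mm in the dock frame, 12 mm lower than the top of the unpressed carrier
- lift (a joint): how far the sprung lift plate is pressed down, m: 0 up, 0.011 bottomed. It gives from about 7 N on the carrier and bottoms at about 16 N. Under about 5 mm the carrier's nose runs square into the leaf tips and jams; at 8 mm or more it goes under and raises them. With the carrier home and let go the plate rises and clamps it up against the leaf, at roughly 4 mm
- leaf (a joint): how far the forked leaf spring is raised about its hinge pin (dock frame x = 75, z = 62 mm), rad: 0 = rest; it slopes down and back towards the loading end; 0.1 rad lifts the tips 5.5 mm. They press with 4 N plus 1 N per mm of lift. Roughly 0.15 with the carrier home and let go. Meet it at 5 cm/s or less: over 40 N bends it
- mortar: bystander: white ceramic mortar with its pestle in it, 96 mm wide, pestle reaching 85 mm up; origin under its centre
- jar: bystander: glass jar, 56 mm wide, 70 mm high; origin under its centre
- reagent: bystander: amber bottle, 56 mm wide, 105 mm high; origin under its centre
- weight: bystander: brass calibration weight, 40 mm wide, 64 mm high; origin under its centre
- spare: bystander: grey spare carrier of the same shape as the blue one, lying on the bench; origin at the centre of its underside
- spoon: bystander: steel sample spoon 190 mm long lying on the bench
Mind the look-alikes: they are no part of the job. Of the things that look like the carrier, the middle-sized one is meant.

How it is judged (in metres and radians):
On the way, in this order (a step that is already met when the one before it is completed fails the run):
1. the carrier is pressed down by the fingers, its nose still short of the leaf (value of joint lift above 0.005 m and contact force between the fingers and carrier above 5 N and x of carrier in the frame of dock below -0.035 m), for 0.1 s.
2. still pressed by the fingers, the carrier's nose has gone under the leaf (x of carrier in the frame of dock above -0.03 m and value of joint lift above 0.004 m and contact force between the fingers and carrier above 3 N), for 0.1 s.
At the end, for the whole second after the job is handed in: the carrier rests level in the channel, its nose within 4 mm of the end stop, clamped by the raised leaf spring (raised more than 0.05 rad, pressing with more than 3 N) on the lift plate, which is held at least 2 mm down (x of carrier in the frame of dock between 0.006 and 0.013 m and y of carrier in the frame of dock between -0.004 and 0.004 m and z of carrier in the frame of dock between 0.016 and 0.0285 m and angle between the x axis of carrier and the x axis of dock, either way round below 0.06 rad and angle between carrier's own z axis and vertical below 0.08 rad and value of joint leaf above 0.05 rad and value of joint lift above 0.002 m and contact force between carrier and leaf above 3 N and linear speed of carrier below 0.01 m/s); the robot touches nothing.
It fails at once if the carrier is lifted (more than 8 mm above its starting height) or tipped (z of carrier in the frame of dock above 0.038 m or angle between carrier's own z axis and vertical above 0.3 rad).
It fails at once if the fingers push on the leaf spring (contact force between the fingers and leaf above 1.5 N).
It fails at once if the carrier is rammed against the leaf spring (over 40 N between them) (contact force between carrier and leaf above 40 N).
It fails at once if a bystander is moved more than 20 mm (distance of any of mortar, jar, reagent, weight, spare, spoon from where it was at the start of the episode above 0.02 m).
It also fails if it takes over 40 s, if anything falls off the work surface, if the arm or the gripper's body presses on something with over 40 N, if the wrist force passes 120 N, or if a joint passes its speed limit or range.

## Working session

There is one attempt and no reset: what is moved stays moved. The work goes in short steps, Python scripts to look and compute and a shell command to move; the robot and the scene stay as the last step left them, time stands still between calls to the robot, and variables do not carry over. Pictures are saved under pics/ and viewed, at most 10 in all, crops included, and the job is handed in when it is done.

```bash
mkdir -p pics; cat > h.py <<'E'
import numpy as np, cv2
from cell import manip
def save(p,n): cv2.imwrite('pics/'+n,p['img'][:,:,::-1])
def cloud(p,mask=None):
    K=np.array(p['mtx']);d=p['depth'];v,u=np.nonzero((d>0) if mask is None else (mask&(d>0)))
    xy=cv2.undistortPoints(np.stack([u,v],1).astype(float)[:,None],K,np.array([p['k1'],0,0,0,0.]))[:,0] if len(u) else np.zeros((0,2))
    z=d[v,u]; c=np.stack([xy[:,0]*z,-xy[:,1]*z,-z,np.ones_like(z)],1)
    return (c@np.linalg.inv(np.array(p['world_to_cam'])).T)[:,:3],u,v
E
python3 - <<'E'
from h import *
s=manip.sense();print(s)
for n in ['scene','top']:
    p=manip.read_camera(n);save(p,n+'1.png')
    print(n,p['k1'],p['mtx'])
    for q in ['dock','carrier','thumb','stop','nose']:
        print(q,[(np.round(r['at']),round(r['score'],2)) for r in manip.pinpoint(p,q)[:4]])
    for q in ['carrier','mortar','jar','reagent','weight','spare']:
        print('look',q,[(np.round(r['at']),round(r['score'],2)) for r in manip.look_for(p,q)[:4]])
E
```

```text
{'time_s': 0.0, 'joint_pos': array([ 1.58921968,  0.50182364, -0.42678375,  1.55145545,  0.22080336,
        1.13828308, -0.21032993]), 'joint_velocities': array([ 0.00041029, -0.00155419, -0.00033646, -0.0029199 , -0.0015144 ,
        0.00102632,  0.0002064 ]), 'tau': array([-7.54132748e-05, -5.69523990e+01, -5.81619903e+00, -2.80938989e+01,
        1.07256832e-02,  1.18664437e-02, -6.88842732e-06]), 'eef_pos': array([ 157.29200599, -629.90458566,  195.97165421]), 'tcp_rot': array([-3.11619805e+00, -3.83335000e-01,  2.79014306e-04]), 'force': array([-0.53973694, -0.05689503,  0.17560904]), 'wrist_torque': array([-0.04958551, -0.08397168, -0.04055045]), 'grasp_force': 0.0, 'width': 0.9928044098488893}
scene -0.06686172635614145 [[356.28878744   0.         251.83031756]
 [  0.         356.28878744 193.55430935]
 [  0.           0.           1.        ]]
dock [(array([592., 161.,   1.]), 0.64)]
carrier [(array([521., 151.,  31.]), 0.96), (array([322., 253.,   3.]), 0.86), (array([368.,  89.,   2.]), 0.81)]
thumb [(array([319., 212.,  25.]), 0.92), (array([345.,  90.,  17.]), 0.84), (ar
[... 834 characters left out ...]
]), 0.87), (array([522., 151.,  34.]), 0.83), (array([316., 247.,  -3.]), 0.73)]
thumb [(array([489., 146.,  50.]), 0.96), (array([318., 214.,  26.]), 0.95), (array([351.,  89.,   9.]), 0.58)]
stop [(array([657., 164.,  30.]), 0.72), (array([525., 147.,  34.]), 0.41)]
nose [(array([609., 163.,  34.]), 0.59), (array([588., -92.,   2.]), 0.31)]
look carrier [(array([520., 149.,  49.]), 0.62), (array([318., 246.,  25.]), 0.56), (array([364.,  87.,  13.]), 0.52)]
look mortar [(array([618., 312.,  36.]), 0.98)]
look jar [(array([503., 282.,  72.]), 0.86)]
look reagent [(array([525.,   0.,  73.]), 0.63)]
look weight [(array([630.,  23.,  42.]), 0.56)]
look spare [(array([518., 410.,  17.]), 0.67)]
```

View pics/scene1.png

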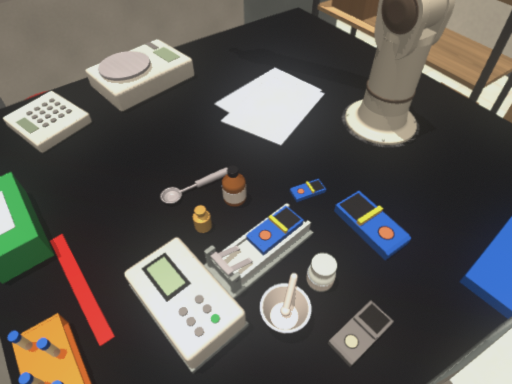

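View pics/top1.png

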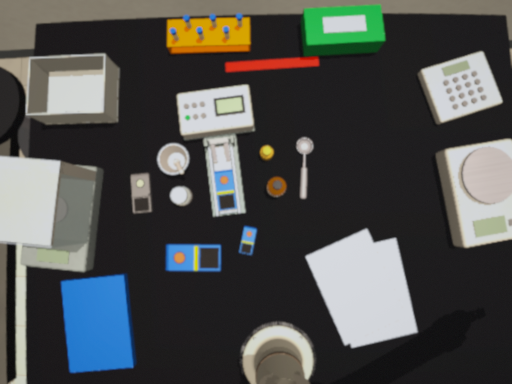

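```bash
python3 - <<'E'
from h import *
from scipy.spatial.transform import Rotation as R
print(np.round(R.from_rotvec(manip.sense()['tcp_rot']).as_matrix(),3))
for n in ['top','scene']:
    p=manip.read_camera(n);P,u,v=cloud(p)
    rgb=p['img'][v,u].astype(int);near=(np.hypot(P[:,0]-521,P[:,1]-151)<90)
    blue=near&(rgb[:,2]>rgb[:,0]+50)&(P[:,2]>42)
    yel=near&(rgb[:,0]>rgb[:,2]+70)&(rgb[:,1]>rgb[:,2]+60)&(P[:,2]>42)
    dark=near&(rgb.max(1)<90)&(P[:,2]>42)
    for k,m in [('blue',blue),('yel',yel),('dark',dark)]:
        if m.sum()<10: print(k,m.sum());continue
        r=cv2.minAreaRect(P[m][:,:2].astype(np.float32)); print(n,k,m.sum(),np.round(r[0]),np.round(r[1]),round(r[2],1),np.median(P[m][:,2]),P[m].mean(0).round(1))
    for q in ['dock','carrier','leaf']:
        for r in manip.silhouettes(p,q)[:3]:
            m=r['region'];Q,_,_=cloud(p,m)
            Q=Q[Q[:,2]>10]
            if len(Q)>20:
                a=cv2.minAreaRect(Q[:,:2].astype(np.float32));print(n,q,round(r['score'],2),len(Q),np.round(a[0]),np.round(a[1]),round(a[2],1))
E
```

```text
[[ 0.97   0.242  0.   ]
 [ 0.242 -0.97  -0.   ]
 [ 0.     0.    -1.   ]]
top blue 397 [520. 150.] [119.  55.] 6.5 48.34528193280789 [532.2 150.9  48.3]
top yel 51 [525. 156.] [52. 44.] 29.9 56.18393460148491 [526.8 149.6  54.4]
top dark 151 [485. 145.] [35. 38.] 6.9 48.60756188439245 [484.8 145.3  48.6]
top dock 0.83 4848 [635. 164.] [379. 221.] 7.0
top carrier 0.87 769 [518. 151.] [122.  59.] 6.1
top carrier 0.82 293 [365.  86.] [37. 81.] 77.7
top carrier 0.65 1390 [319. 252.] [165.  78.] 87.9
top leaf 0.57 209 [640. 165.] [63. 55.] 5.3
scene blue 726 [522. 151.] [121.  57.] 6.5 47.339343293627905 [539.1 154.6  47.2]
scene yel 95 [512. 149.] [14. 51.] 5.3 56.37244808978062 [513.9 150.2  55.8]
scene dark 258 [484. 146.] [38. 43.] 6.9 47.84407465937011 [484.7 146.8  47.9]
scene dock 0.93 11538 [638. 165.] [381. 220.] 6.6
scene carrier 0.9 1395 [522. 152.] [124.  64.] 2.3
scene carrier 0.89 373 [369.  86.] [40. 82.] 78.3
scene carrier 0.71 2260 [319. 253.] [167.  82.] 88.7
scene leaf 0.75 333 [643. 165.] [62. 53.] 6.1
```

The scene view shows the real carrier in the dock at about (275,230), with its dark pad towards the robot. The decoys are at (370,222) and (308,188). In the top view the carrier is at (225,185), with the leaf at (220,152). All estimates agree: yaw about 6.7°, carrier (521,151), thumb about (491,147.5,48). I'll shut the claw, align the tool and approach.

```bash
python3 -m crank '[{"claw":-1,"delta_pos":[0,0,0],"turn":7.3},{"claw":-1,"delta_pos":[40,-25,0],"turn":0},{"claw":-1,"delta_pos":[40,-25,0],"turn":0},{"claw":-1,"delta_pos":[40,-25,0],"turn":0},{"claw":-1,"delta_pos":[40,-25,0],"turn":0}]'; python3 -c "
from h import *
s=manip.sense();print(s['eef_pos'],s['tcp_rot'],s['joint_pos'])"
```

```text
time_s: 2.1
eef_pos: [306.0, -511.4, 197.2]
tcp_rot: [3.136, 0.184, 0.0]
force: [1.0, -0.3, -0.1]
width: 0.143
grasp_force: 0.0
[ 305.99114153 -511.3966329   197.21771655] [3.13575986e+00 1.83692679e-01 4.06637882e-04] [ 1.34555044  0.40833995 -0.46499402  1.69149329  0.2023525   1.08907402
 -0.63439112]
```

```bash
python3 -m crank '[{"claw":-1,"delta_pos":[30,-39,0],"turn":0},{"claw":-1,"delta_pos":[30,-39,0],"turn":0},{"claw":-1,"delta_pos":[30,-39,0],"turn":0},{"claw":-1,"delta_pos":[30,-39,0],"turn":0},{"claw":-1,"delta_pos":[30,-39,0],"turn":0}]'
```

```text
time_s: 2.6
eef_pos: [431.7, -299.7, 197.4]
tcp_rot: [3.135, 0.184, 0.001]
force: [0.3, -0.6, -0.4]
width: 0.0
grasp_force: 0.0
```

```bash
python3 -m crank '[{"claw":-1,"delta_pos":[12,-46,0],"turn":0},{"claw":-1,"delta_pos":[12,-46,0],"turn":0},{"claw":-1,"delta_pos":[12,-46,0],"turn":0},{"claw":-1,"delta_pos":[12,-46,0],"turn":0},{"claw":-1,"delta_pos":[12,-46,0],"turn":0}]'
```

```text
time_s: 3.1
eef_pos: [463.7, -64.2, 197.4]
tcp_rot: [3.135, 0.184, 0.002]
force: [1.0, -0.2, 0.1]
width: -0.001
grasp_force: 0.0
```

```bash
python3 -m crank '[{"claw":-1,"delta_pos":[10,-41,0],"turn":0},{"claw":-1,"delta_pos":[10,-41,0],"turn":0},{"claw":-1,"delta_pos":[10,-41,15],"turn":0},{"claw":-1,"delta_pos":[10,-41,40],"turn":0},{"claw":-1,"delta_pos":[10,-40,30],"turn":0}]'
```

```text
time_s: 3.6
eef_pos: [489.1, 136.7, 117.6]
tcp_rot: [3.136, 0.182, 0.003]
force: [0.5, -1.4, -0.0]
width: 0.002
grasp_force: 0.0
```

```bash
python3 - <<'E'
from h import *
s=manip.sense();print(s['eef_pos'],s['tcp_rot'],s['force'])
for n in ['wrist','scene','top']:
    p=manip.read_camera(n);save(p,n+'2.png')
    for q in ['thumb','carrier','nose','stop']: print(n,q,[(np.round(r['at'],1),round(r['score'],2)) for r in manip.pinpoint(p,q)[:4]])
s=manip.sense();print(s['eef_pos'],s['force'])
E
```

```text
[489.13265894 136.69532304 117.57326219] [3.13558659e+00 1.82216271e-01 2.69689117e-03] [ 0.51231229 -1.36593488 -0.00715992]
wrist thumb [(array([313.8, 211.4,  22.4]), 0.68), (array([490.7, 146.2,  47.2]), 0.6), (array([586.1, -92.6,  -1.2]), 0.39)]
wrist carrier [(array([314.6, 252.6,   4.9]), 0.73), (array([367.6,  86. ,  -0. ]), 0.66), (array([523.5, 151.5,  32.1]), 0.59)]
wrist nose []
wrist stop []
scene thumb [(array([343.4,  92.7,  15.9]), 0.71), (array([318.4, 213. ,  24.9]), 0.71), (array([491.3, 148.6,  47.6]), 0.65)]
scene carrier [(array([522. , 148.8,  32.7]), 0.77), (array([372.7,  85. ,   2.6]), 0.71), (array([320.8, 250.7,   0.6]), 0.67)]
scene nose [(array([613.6, 159.8,  36.7]), 0.89)]
scene stop [(array([490.2, 148. ,  51.2]), 0.73), (array([659.4, 169.7,  30.1]), 0.62), (array([520.2, 147.6,  31.3]), 0.61)]
top thumb [(array([319. , 213.5,  25.2]), 0.6)]
top carrier [(array([ 3.151e+02,  2.489e+02, -3.000e-01]), 0.78), (array([616.9, 305.2,  -1.1]), 0.47)]
top nose [(array([611.6, 162.5,  34.1]), 0.57)]
top stop [(array([657.6, 164.8,  28.3]), 0.74), (array([505.9, 289.6,   4.1]), 0.19)]
[488.70122553 135.34798546 118.49102375] [-0.5743394   0.37148151  0.38630753]
```

```bash
python3 -m crank '[{"claw":-1,"delta_pos":[3,-12,0],"turn":0},{"claw":-1,"delta_pos":[0,0,20],"turn":0},{"claw":-1,"delta_pos":[0,0,20],"turn":0},{"claw":-1,"delta_pos":[0,0,15],"turn":0},{"claw":-1,"delta_pos":[0,0,0],"turn":0}]'; python3 - <<'E'
from h import *
p=manip.read_camera('wrist');save(p,'w3.png')
s=manip.sense();print(s['eef_pos'],s['force'])
E
```

```text
time_s: 4.85
eef_pos: [488.3, 148.4, 61.3]
tcp_rot: [3.136, 0.186, -0.006]
force: [-0.3, -0.5, 0.3]
width: -0.004
grasp_force: 0.0
[489.11662602 148.66112554  62.38039482] [0.12953588 0.58071822 0.78994193]
```

View pics/w3.png

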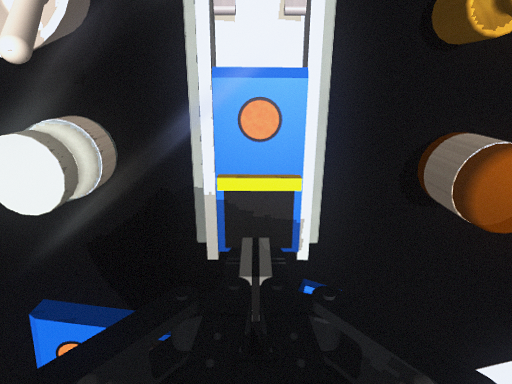

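The wrist view shows the shut fingers (tips near (255,240)) centred on the dark pad behind the yellow rib (row 184) and aligned with the channel. The leaf tips are at (225,8) and (295,8). Next I press down.

```bash
python3 -m crank '[{"claw":-1,"delta_pos":[1,0,6],"turn":0},{"claw":-1,"delta_pos":[0,0,5],"turn":0},{"claw":-1,"delta_pos":[0,0,3],"turn":0},{"claw":-1,"delta_pos":[0,0,3],"turn":0},{"claw":-1,"delta_pos":[0,0,3],"turn":0}]'
```

```text
time_s: 5.4
eef_pos: [491.2, 148.3, 43.2]
tcp_rot: [-3.136, -0.184, -0.001]
force: [-0.2, -0.5, -0.1]
width: -0.002
grasp_force: 0.0
```

```bash
python3 -m crank '[{"claw":-1,"delta_pos":[0,0,2],"turn":0},{"claw":-1,"delta_pos":[0,0,2],"turn":0},{"claw":-1,"delta_pos":[0,0,2],"turn":0},{"claw":-1,"delta_pos":[0,0,0],"turn":0}]'
```

```text
time_s: 5.8
eef_pos: [490.9, 148.2, 37.0]
tcp_rot: [3.136, 0.184, -0.001]
force: [-0.3, -0.7, -0.3]
width: -0.001
grasp_force: 0.0
```

```bash
python3 - <<'E'
from h import *
a=manip.read_camera('wrist');b=manip.read_camera('scene')
y=b['img'][150:320,180:350]; y=cv2.resize(y,(512,512))[:384]
cv2.imwrite('pics/c4.png',np.hstack([cv2.resize(a['img'],(400,300)),cv2.resize(y,(400,300))])[:,:,::-1])
s=manip.sense();print(s['eef_pos'],s['force'],s['tau'])
for p in (a,b):
    P,u,v=cloud(p);rgb=p['img'][v,u].astype(int)
    m=(np.hypot(P[:,0]-521,P[:,1]-151)<90)&(rgb[:,2]>rgb[:,0]+50)&(P[:,2]>25);r=cv2.minAreaRect(P[m][:,:2].astype(np.float32))
    print(m.sum(),np.median(P[m][:,2]),r)
E
```

```text
[491.02436018 148.33787186  37.19010482] [ 0.06230414 -0.17753894 -0.11919998] [ 2.62086418e-03 -4.63126838e+01 -8.90271038e+00 -1.90494686e+01
  1.47092727e-02  2.81936314e-03 -3.81763166e-03]
12052 47.27731978268571 ((514.0145263671875, 166.63650512695312), (133.07554626464844, 94.76329040527344), 7.216699600219727)
744 47.2388440630844 ((521.521484375, 155.79722595214844), (121.28974151611328, 66.87371826171875), 6.98607063293457)
```

View pics/c4.png

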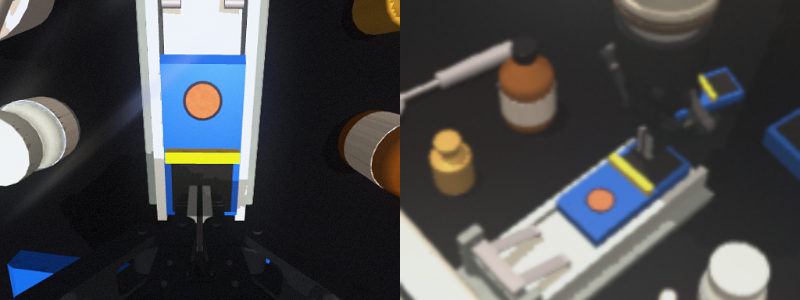

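Left, the wrist view shows the tips at about (200,190) over the pad. Right, the scene crop shows the fingers at (645,150) above the pad, with the carrier still up (top 47 mm). I'll measure where the tips actually are.

```bash
python3 - <<'E'
from h import *
for n in ('scene','top','wrist'):
    p=manip.read_camera(n)
    P,u,v=cloud(p);rgb=p['img'][v,u].astype(int)
    m=(abs(P[:,0]-491)<28)&(abs(P[:,1]-148)<24)&(P[:,2]>50)&(P[:,2]<110)&(rgb[:,2]<rgb[:,0]+25)&(rgb[:,0]<rgb[:,2]+40)
    Q=P[m]
    for z in range(50,110,6):
        q=Q[(Q[:,2]>=z)&(Q[:,2]<z+6)]
        if len(q): print(n,z,len(q),q.mean(0).round(1),q.min(0).round(),q.max(0).round())
    m=(abs(P[:,0]-491)<28)&(abs(P[:,1]-148)<18)&(P[:,2]<50); print('low',np.median(P[m][:,2]) if m.any() else None)
s=manip.sense();print(s['eef_pos'],s['width'],s['force'])
E
```

```text
scene 50 9 [493.5 156.4  50.4] [474. 147.  50.] [518. 164.  51.]
scene 68 2 [499.2 150.   73.1] [496. 145.  72.] [502. 155.  74.]
scene 74 12 [498.4 154.6  77.5] [484. 145.  74.] [503. 161.  80.]
scene 80 19 [497.8 154.2  83.6] [487. 138.  80.] [504. 162.  86.]
scene 86 21 [498.7 153.6  88.9] [486. 137.  86.] [504. 162.  92.]
scene 92 22 [498.8 153.9  94.8] [489. 137.  93.] [504. 164.  97.]
scene 98 21 [499.7 152.7 101. ] [494. 137.  98.] [504. 163. 104.]
scene 104 15 [500.2 152.6 107.3] [495. 143. 104.] [503. 163. 110.]
low 47.93109427796844
low None
wrist 74 184 [500.8 150.4  77.8] [496. 138.  74.] [504. 162.  80.]
wrist 80 327 [500.4 150.3  83.2] [496. 137.  80.] [504. 164.  86.]
wrist 86 385 [500.  150.3  89. ] [496. 137.  86.] [504. 164.  92.]
wrist 92 425 [500.5 150.3  95.2] [496. 137.  92.] [504. 164.  98.]
wrist 98 458 [500.6 150.5 100.9] [496. 136.  98.] [504. 164. 104.]
wrist 104 666 [496.3 149.8 107.7] [480. 137. 104.] [504. 159. 110.]
low 47.730799438582835
[491.11565457 148.30487577  37.2952779 ] 0.0001954714505032644 [-0.04603434  0.3533632  -0.07052356]
```

The cameras put the shut tips at z ≈ 74 while the TCP reads 37, which explains the zero force. There's about a 26 mm gap left, so I'll descend by force in small steps.

```bash
python3 -m crank '[{"claw":-1,"delta_pos":[0,0,5],"turn":0},{"claw":-1,"delta_pos":[0,0,5],"turn":0},{"claw":-1,"delta_pos":[0,0,4],"turn":0},{"claw":-1,"delta_pos":[0,0,4],"turn":0},{"claw":-1,"delta_pos":[0,0,0],"turn":0}]'
```

```text
time_s: 6.55
eef_pos: [490.4, 148.1, 18.4]
tcp_rot: [3.136, 0.184, -0.002]
force: [-0.0, -0.2, 0.2]
width: 0.002
grasp_force: 0.0
```

```bash
python3 - <<'E'
from h import *
for n in ('wrist','scene'):
    p=manip.read_camera(n)
    P,u,v=cloud(p);rgb=p['img'][v,u].astype(int)
    m=(P[:,0]>475)&(P[:,0]<507)&(abs(P[:,1]-149)<20)&(P[:,2]>50)&(P[:,2]<90)
    print(n,m.sum(),np.percentile(P[m][:,2],[0,1,5,50]) if m.any() else 0)
cv2.imwrite('pics/w5.png',manip.read_camera('wrist')['img'][:,:,::-1])
print(manip.sense()['eef_pos'],manip.sense()['force'])
E
```

```text
wrist 2345 [55.1938331  56.90844425 59.79195743 77.2047904 ]
scene 102 [50.01322123 53.24589237 58.25358742 72.98863693]
[491.04160128 148.39634664  19.20074735] [-0.15863274 -0.32255533  0.1896158 ]
```

View pics/w5.png

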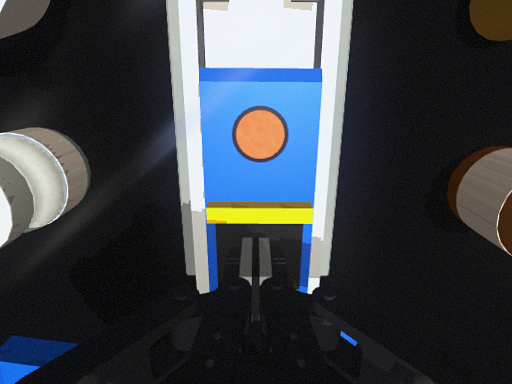

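The view agrees: tips about 7 mm above the pad at (255,240), behind the rib (row 215), and still centred. Pressing on.

```bash
python3 -m crank '[{"claw":-1,"delta_pos":[0,0,3],"turn":0},{"claw":-1,"delta_pos":[0,0,3],"turn":0},{"claw":-1,"delta_pos":[0,0,2],"turn":0},{"claw":-1,"delta_pos":[0,0,2],"turn":0},{"claw":-1,"delta_pos":[0,0,0],"turn":0}]'
```

```text
time_s: 7.2
eef_pos: [491.4, 148.3, 9.8]
tcp_rot: [3.136, 0.184, 0.001]
force: [-3.0, -1.7, 10.4]
width: -0.0
grasp_force: 5.2
```

```bash
python3 -m crank '[{"claw":-1,"delta_pos":[0,0,2],"turn":0},{"claw":-1,"delta_pos":[0,0,2],"turn":0},{"claw":-1,"delta_pos":[0,0,1],"turn":0},{"claw":-1,"delta_pos":[0,0,0],"turn":0}]'
```

```text
time_s: 7.6
eef_pos: [491.7, 148.5, 5.3]
tcp_rot: [3.136, 0.184, 0.002]
force: [-3.1, -0.8, 14.9]
width: 0.001
grasp_force: 7.0
```

```bash
python3 -m crank '[{"claw":-1,"delta_pos":[0,0,1],"turn":0},{"claw":-1,"delta_pos":[0,0,1],"turn":0},{"claw":-1,"delta_pos":[0,0,1],"turn":0},{"claw":-1,"delta_pos":[0,0,0],"turn":0}]'
```

```text
time_s: 8.0
eef_pos: [491.8, 148.6, 2.7]
tcp_rot: [3.135, 0.185, 0.003]
force: [-3.4, -1.5, 16.3]
width: 0.003
grasp_force: 8.1
```

```bash
python3 -m crank '[{"claw":-1,"delta_pos":[0,0,1],"turn":0},{"claw":-1,"delta_pos":[0,0,1],"turn":0},{"claw":-1,"delta_pos":[0,0,0],"turn":0}]'
```

```text
time_s: 8.3
eef_pos: [492.9, 149.2, 2.4]
tcp_rot: [3.135, 0.185, 0.006]
force: [-6.9, -2.4, 32.8]
width: 0.002
grasp_force: 16.3
```

```bash
python3 -m crank '[{"claw":-1,"delta_pos":[3,0,0],"turn":0},{"claw":-1,"delta_pos":[3,0,0],"turn":0},{"claw":-1,"delta_pos":[3,0,0],"turn":0},{"claw":-1,"delta_pos":[3,0,0],"turn":0},{"claw":-1,"delta_pos":[3,0,0],"turn":0}]'; python3 - <<'E'
from h import *
p=manip.read_camera('scene');s=manip.sense();print(s['eef_pos'],s['force'])
for q in ('carrier','nose'): print(q,[(np.round(r['at'],1),round(r['score'],2)) for r in manip.pinpoint(p,q)[:4]])
P,u,v=cloud(p);rgb=p['img'][v,u].astype(int)
m=(np.hypot(P[:,0]-540,P[:,1]-151)<90)&(rgb[:,2]>rgb[:,0]+50)&(P[:,2]>25)&(abs(P[:,1]-152-.117*(P[:,0]-521))<32);print(cv2.minAreaRect(P[m][:,:2].astype(np.float32)),np.median(P[m][:,2]))
m=(abs(P[:,0]-530)<70)&(abs(P[:,1]-152)<35)&(rgb[:,0]>rgb[:,2]+80)&(rgb[:,1]>rgb[:,2]+70);print('yel',P[m].mean(0))
E
```

```text
time_s: 8.8
eef_pos: [507.8, 151.9, 2.5]
tcp_rot: [-3.136, -0.186, -0.007]
force: [-7.7, -0.9, 30.5]
width: -0.002
grasp_force: 15.4
[508.45556884 151.9873358    2.58277029] [-6.74514029 -0.31751183 29.26592517]
carrier [(array([367. ,  85.9,   4.8]), 0.75), (array([320.4, 254.2,   1.6]), 0.59), (array([660.6, 168.6,  28.9]), 0.56), (array([537.5, 153.6,  23.6]), 0.55)]
nose [(array([614.8, 160.6,  37.4]), 0.55)]
((539.229248046875, 154.10028076171875), (120.13323211669922, 56.363258361816406), 5.946946144104004) 36.37198633330297
yel [529.98290348 154.15609355  44.81032503]
```

The carrier follows, fully pressed (top 36.4). Continuing.

```bash
python3 -m crank '[{"claw":-1,"delta_pos":[2.5,0,0],"turn":0},{"claw":-1,"delta_pos":[2.5,0,0],"turn":0},{"claw":-1,"delta_pos":[2.5,0,0],"turn":0},{"claw":-1,"delta_pos":[2.5,0,0],"turn":0},{"claw":-1,"delta_pos":[2.5,0,0],"turn":0}]'
```

```text
time_s: 9.45
eef_pos: [520.2, 153.4, 2.6]
tcp_rot: [-3.136, -0.186, -0.007]
force: [-6.8, 0.2, 29.6]
width: 0.001
grasp_force: 14.8
```

```bash
python3 -m crank '[{"claw":-1,"delta_pos":[2.5,0,0],"turn":0},{"claw":-1,"delta_pos":[2.5,0,0],"turn":0},{"claw":-1,"delta_pos":[2.5,0,0],"turn":0},{"claw":-1,"delta_pos":[2.5,0,0],"turn":0},{"claw":-1,"delta_pos":[2.5,0,0],"turn":0}]'
```

```text
time_s: 9.95
eef_pos: [530.1, 154.5, 2.6]
tcp_rot: [3.135, 0.187, 0.001]
force: [-10.5, -1.4, 33.1]
width: -0.0
grasp_force: 16.4
```

```bash
cat > c.py <<'E'
from h import *
p=manip.read_camera('scene');s=manip.sense();print(s['time_s'],s['eef_pos'],s['force'])
P,u,v=cloud(p);rgb=p['img'][v,u].astype(int)
m=(P[:,0]>440)&(P[:,0]<665)&(rgb[:,2]>rgb[:,0]+50)&(P[:,2]>25)&(abs(P[:,1]-152-.117*(P[:,0]-521))<32);print(cv2.minAreaRect(P[m][:,:2].astype(np.float32)),np.median(P[m][:,2]))
m=(P[:,0]>460)&(P[:,0]<640)&(abs(P[:,1]-156)<35)&(rgb[:,0]>rgb[:,2]+80)&(rgb[:,1]>rgb[:,2]+70);print('yel',P[m].mean(0),'carrier x~',P[m].mean(0)[0]+8)
save(p,'s%d.png'%int(s['time_s']*10))
E
python3 c.py
```

```text
10.0 [531.24387877 154.6999967    2.63507567] [-8.23759802 -0.79918006 31.36643121]
((561.798583984375, 156.6446075439453), (119.45233154296875, 57.07428741455078), 7.250873565673828) 36.459112103312464
yel [552.63171313 155.68897493  44.93204716] carrier x~ 560.6317131252385
```

```bash
python3 -m crank '[{"claw":-1,"delta_pos":[3,0,0],"turn":0},{"claw":-1,"delta_pos":[3,0,0],"turn":0},{"claw":-1,"delta_pos":[3,0,0],"turn":0},{"claw":-1,"delta_pos":[3,0,0],"turn":0},{"claw":-1,"delta_pos":[3,0,0],"turn":0}]'; python3 c.py
```

```text
time_s: 10.5
eef_pos: [546.0, 156.4, 2.6]
tcp_rot: [3.136, 0.186, 0.003]
force: [-9.6, -2.1, 30.5]
width: -0.003
grasp_force: 15.7
10.55 [546.74967328 156.46423101   2.67067652] [-7.65557473 -1.53385769 30.0156228 ]
((577.87744140625, 158.5826416015625), (118.79576873779297, 57.080345153808594), 6.558339595794678) 36.32887319904842
yel [568.60050131 158.46129976  44.93258866] carrier x~ 576.6005013072686
```

```bash
python3 -m crank '[{"claw":-1,"delta_pos":[3,0,0],"turn":0},{"claw":-1,"delta_pos":[3,0,0],"turn":0},{"claw":-1,"delta_pos":[3,0,0],"turn":0},{"claw":-1,"delta_pos":[3,0,0],"turn":0},{"claw":-1,"delta_pos":[3,0,0],"turn":0}]'; python3 c.py
```

```text
time_s: 11.05
eef_pos: [561.0, 158.1, 2.6]
tcp_rot: [3.136, 0.186, 0.003]
force: [-9.4, -1.8, 30.1]
width: -0.001
grasp_force: 14.9
11.1 [561.62834166 158.15891567   2.65328312] [-7.71758468 -1.70133103 28.24614516]
((593.1834106445312, 160.10008239746094), (118.7059326171875, 56.02370071411133), 7.180811405181885) 36.38836511327787
yel [583.23224883 160.60423815  44.91009784] carrier x~ 591.2322488287022
```

```bash
python3 -m crank '[{"claw":-1,"delta_pos":[2,0,0],"turn":0},{"claw":-1,"delta_pos":[2,0,0],"turn":0},{"claw":-1,"delta_pos":[2,0,0],"turn":0},{"claw":-1,"delta_pos":[2,0,0],"turn":0},{"claw":-1,"delta_pos":[1,0,0],"turn":0}]'; python3 c.py
```

```text
time_s: 11.6
eef_pos: [570.1, 159.1, 2.7]
tcp_rot: [3.136, 0.186, 0.003]
force: [-9.1, -1.5, 28.6]
width: 0.002
grasp_force: 14.3
11.65 [570.27060078 159.09698897   2.6604147 ] [-7.68699683 -1.56918802 28.43111179]
((600.0411987304688, 160.970703125), (110.8935775756836, 56.082862854003906), 7.418080806732178) 36.42788366570795
yel [592.7287406  161.59826061  45.00917646] carrier x~ 600.7287406048996
```

```bash
python3 -m crank '[{"claw":-1,"delta_pos":[1,0,0],"turn":0},{"claw":-1,"delta_pos":[1,0,0],"turn":0},{"claw":-1,"delta_pos":[1,0,0],"turn":0}]'; python3 c.py
```

```text
time_s: 11.95
eef_pos: [572.0, 159.3, 2.6]
tcp_rot: [3.135, 0.186, 0.0]
force: [-13.1, -3.2, 32.4]
width: -0.003
grasp_force: 16.5
12.0 [572.00130449 159.30143701   2.63183653] [-11.14740436  -1.39805639  30.70607993]
((600.9774780273438, 160.92723083496094), (107.96541595458984, 56.147212982177734), 6.641703128814697) 36.26142907349947
yel [594.25835252 161.70715395  44.86153069] carrier x~ 602.2583525192911
```

```bash
python3 -m crank '[{"claw":-1,"delta_pos":[1,0,0],"turn":0},{"claw":-1,"delta_pos":[1,0,0],"turn":0},{"claw":-1,"delta_pos":[1,0,0],"turn":0},{"claw":-1,"delta_pos":[1,0,0],"turn":0}]'; python3 c.py
```

```text
time_s: 12.4
eef_pos: [576.8, 160.1, 2.6]
tcp_rot: [3.136, 0.186, 0.003]
force: [-9.3, -0.7, 28.2]
width: -0.001
grasp_force: 13.8
12.45 [576.99998829 160.0945167    2.64699658] [-8.56541165 -1.3690711  28.3896228 ]
((603.8864135742188, 161.80165100097656), (101.9146957397461, 55.16640853881836), 7.537784099578857) 36.398006684392726
yel [594.45590634 160.4873531   44.52911165] carrier x~ 602.4559063448486
```

The carrier stayed put while the fingers slipped 5 mm towards the rib. I'll push on the rib to confirm the stop.

```bash
python3 -m crank '[{"claw":-1,"delta_pos":[1,0,0],"turn":0},{"claw":-1,"delta_pos":[1,0,0],"turn":0},{"claw":-1,"delta_pos":[1,0,0],"turn":0}]'; python3 c.py
```

```text
time_s: 12.75
eef_pos: [579.3, 160.4, 2.6]
tcp_rot: [3.136, 0.186, 0.001]
force: [-13.1, -1.6, 30.8]
width: -0.001
grasp_force: 16.5
12.8 [579.24301367 160.42077468   2.62868997] [-10.60843827  -2.05342068  29.88815482]
((599.69091796875, 161.09957885742188), (111.00634002685547, 55.97635269165039), 7.7989301681518555) 36.36552112940217
yel [594.71528439 159.57159997  45.10840723] carrier x~ 602.7152843863918
```

```bash
python3 -m crank '[{"claw":-1,"delta_pos":[1,0,0],"turn":0},{"claw":-1,"delta_pos":[1,0,0],"turn":0},{"claw":-1,"delta_pos":[0,0,0],"turn":0}]'; python3 c.py
```

```text
time_s: 13.1
eef_pos: [579.2, 160.4, 2.6]
tcp_rot: [3.135, 0.186, -0.004]
force: [-15.3, -2.9, 33.8]
width: 0.002
grasp_force: 19.1
13.15 [579.16307232 160.38747354   2.61103515] [-14.47235137  -2.31379501  34.6385763 ]
((598.9867553710938, 161.8551025390625), (109.84690856933594, 56.09571838378906), 5.70911169052124) 36.381174248208936
yel [594.60887367 159.53858165  44.86906743] carrier x~ 602.6088736677272
```

Blocked at the stop with the force rising, so it is home. I'll relieve slightly and lift off.

```bash
python3 -m crank '[{"claw":-1,"delta_pos":[-1,0,-1],"turn":0},{"claw":-1,"delta_pos":[0,0,-3],"turn":0},{"claw":-1,"delta_pos":[0,0,-3],"turn":0},{"claw":-1,"delta_pos":[0,0,-3],"turn":0},{"claw":-1,"delta_pos":[-1,0,-4],"turn":0}]'
```

```text
time_s: 13.65
eef_pos: [579.3, 158.4, 12.9]
tcp_rot: [3.136, 0.184, -0.001]
force: [-0.5, -0.3, 0.4]
width: -0.002
grasp_force: 0.0
```

```bash
python3 -m crank '[{"claw":-1,"delta_pos":[-1,0,-8],"turn":0},{"claw":-1,"delta_pos":[-1,0,-15],"turn":0},{"claw":-1,"delta_pos":[0,0,-30],"turn":0},{"claw":-1,"delta_pos":[0,0,-30],"turn":0},{"claw":-1,"delta_pos":[0,0,-20],"turn":0}]'; python3 c.py; python3 - <<'E'
from h import *
p=manip.read_camera('wrist');save(p,'wend.png')
P,u,v=cloud(p);rgb=p['img'][v,u].astype(int)
m=(P[:,0]>500)&(P[:,0]<680)&(rgb[:,2]>rgb[:,0]+50)&(P[:,2]>25)&(abs(P[:,1]-152-.117*(P[:,0]-521))<32);print(cv2.minAreaRect(P[m][:,:2].astype(np.float32)),np.median(P[m][:,2]))
E
```

```text
time_s: 14.15
eef_pos: [578.8, 158.8, 119.6]
tcp_rot: [-3.136, -0.184, -0.005]
force: [0.6, 1.5, -0.6]
width: 0.001
grasp_force: 0.0
14.2 [580.61703491 159.58549477 122.5086418 ] [0.46942354 0.92236379 2.34201377]
((599.6761474609375, 161.38555908203125), (113.85932159423828, 57.0255126953125), 6.667871475219727) 42.98978092514534
yel [594.16174029 161.04105424  51.08291663] carrier x~ 602.1617402935469
((600.7783203125, 161.98707580566406), (118.19404602050781, 57.350852966308594), 6.6080169677734375) 42.90617347574192
```

View pics/wend.png

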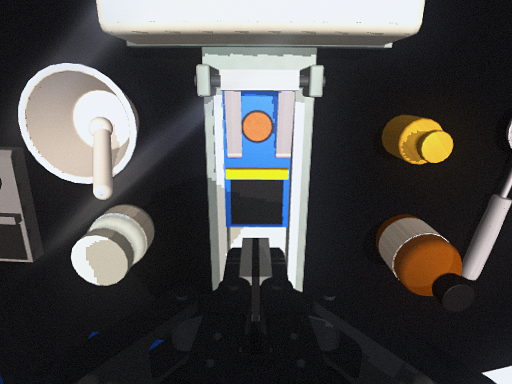

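The carrier sits home under both leaf tines (tips at (233,155) and (285,155)), its nose at the stop (row ~90). Its top is at 43 mm, so the plate is about 5 mm down and clamping. The fingers are clear and the bystanders in view are in place.

```bash
python3 -c "
from cell import manip
print(manip.sign_off())"
```

```text
the job is handed in; nothing more can be done
None
```

The carrier was pressed down, slid under the leaf spring to the end stop and let go; the last images show it clamped home with the fingers clear, and the job is handed in (no verdict was returned).

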